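# Press a wooden tag and hold the cam at its peak

### The job

With the red lever still down, slide the wooden shuttle by its black knob along the rails, under the press's head, until it is fully home against the back stop. Then take the red bar of the cam lever and turn the lever to its highest lift, where it stands upright, so that the tag is pressed against the brass die. Finish while still holding the red bar there with the fingers, because the lever springs back when let go; leave the spool, bottle and tin alone.

Things in the scene. Friction and masses are not known exactly. Their poses are not given: they have to be found in the camera images.
- press: Grey bench press, fixed to the bench; place and yaw vary. Origin on the bench below the die's centre; x axis along the rails to the back stop (away from the robot), y to its left, z up. Base x -290 to +70, 170 mm wide. Steel bed 56 mm high, x -275 to +35; guide rails along x, 22 mm high, inner faces 74 mm apart. Head: beam on posts, x -30 to +30, 180 mm wide in y, 116 to 156 mm high.
- shuttle_grip (a point): On the axis of the shuttle's black upright knob (24 mm diameter, 60 mm tall, 70 to 130 mm above the bench with the lever down); this point is at 108 mm. The shuttle: loose dark wooden slab 155 x 70 x 14 mm, 250 to 490 g, on the bed between the rails (2 mm play each side), its far edge 130 mm beyond the knob's axis. It starts 60 to 110 mm short of home.
- home_mark (a point): Fixed place in the press where the knob's point (shuttle_grip) is when the shuttle is fully home, its far edge against the back stop, lever down: press x = -105, y = 0, 108 mm high, 75 mm in front of the head.
- tag_top (a point): Centre of the top of the 46 x 46 x 8 mm plywood tag fixed on the shuttle's far half, 105 mm beyond the knob's axis. Height 78 mm with the lever down, about 92 mm when the cams have lifted the shuttle to their highest point.
- grip_bar: Red round bar at the end of the cam lever, 18 mm in diameter, 90 mm long, along the press's y axis; origin at its centre. A sleeve that spins freely about its own length. The lever's dark steel arm meets it 50 mm from its centre, on the side towards the press; take the bar at its centre. About 66 mm above the bench with the lever down, 176 mm upright.
- lever_hinge (a point): Fixed point on the lever's axis (which runs along the press's y axis), level in y with the bar's centre: press x = -45, y = +165, 26 mm high. The bar's centre circles it at 150 mm.
- lever (a joint): Cam lever angle, rad. 0: down, leaning 1.3 rad from upright towards the robot (press -x). Grows as the bar is swung up and over, away from the robot; 1.3: upright, highest lift; stop at 1.9, where the lift has dropped by 3 mm. It turns three brass cams in the bed that lift the shuttle by 14 mm. A spring always pulls it back to 0; swinging it takes under 10 N at the bar.
- die: Brass die 42 x 42 mm under the head, pushed down by a spring of 2000 N/m; origin at the centre of its lower face, 88 mm above the bench when free. With the shuttle home the tag meets it after 10 mm of lift and pushes it up about 4 mm at the cams' highest point.
- spool: Bystander: coral thread spool, 38 mm diameter, 52 mm tall, origin at its underside.
- oil: Bystander: amber glass bottle, 54 mm diameter, 120 mm tall, origin at its underside.
- wax: Bystander: low aluminium tin, 70 mm diameter, 35 mm tall, origin at its underside.
Not all that is in view belongs to the job. What is shaped like the part that bears shuttle_grip but blue or purple is not meant.

How it is judged (in metres and radians):
On the way:
1. the shuttle is fully home against the back stop (within 5 mm) while the lever is still down (below 0.25 rad) (x of shuttle_grip in the frame of press above -0.11 m and horizontal distance between shuttle_grip and home_mark below 0.008 m and value of joint lever below 0.25 rad), for 0.2 s.
At the end, for the whole second after the job is handed in: The shuttle is home (its knob short of the home point by at most 5 mm along the rails), the lever is within 0.2 rad of upright and still (below 0.1 rad/s), the top of the tag is above 90 mm, the die is pressed with more than 4 N, and the fingers hold the red bar (more than 0.5 N) (x of shuttle_grip in the frame of press above -0.11 m and horizontal distance between shuttle_grip and home_mark below 0.008 m and value of joint lever between 1.1 and 1.5 rad and height (world z) of tag_top above 0.09 m and velocity of joint lever between -0.1 and 0.1 rad/s and contact force between die and anything else above 4 N and contact force between the fingers and grip_bar above 0.5 N); the arm keeps its last pose, push and grip.
It fails at once if the lever is raised (above 0.5 rad) while the shuttle is not home (value of joint lever above 0.5 rad and not (x of shuttle_grip in the frame of press above -0.11 m and horizontal distance between shuttle_grip and home_mark below 0.008 m)).
It fails at once if the spool is shifted by more than 30 mm or tipped (distance of spool from where it was at the start of the episode above 0.03 m or angle between spool's own z axis and vertical above 0.5 rad).
It fails at once if the bottle is shifted by more than 30 mm or tipped (distance of oil from where it was at the start of the episode above 0.03 m or angle between oil's own z axis and vertical above 0.5 rad).
It fails at once if the tin is shifted by more than 30 mm or tipped (distance of wax from where it was at the start of the episode above 0.03 m or angle between wax's own z axis and vertical above 0.5 rad).
It also fails if it takes over 48 s, if anything falls off the work surface, if the arm or the gripper's body presses on something with over 40 N, if the wrist force passes 120 N, or if a joint passes its speed limit or range.

### The arm

A 7-joint arm with a two-finger parallel gripper is mounted at the origin on the work surface. World frame = base frame: x ahead of the robot, y to its left, z up, the work surface at z = 0. Lengths are in mm, angles in rad, forces in N, time in s.
With the tool pointing down it reaches from about 350 to 900 mm from the base axis. Payload 19.9 kg.
Tool frame: the origin (TCP) lies at the very end of the fingers, on their centre line; the grasp point (between the pads) lies 19 mm behind it; z points along the fingers, y is the line along which they close (so a half turn about z gives the same grasp; the last joint's range is limited). The gripper opens to 94 mm and grips with 3 to 60 N. Pads are 16 mm wide; open, the fingers measure 119 mm over their backs; the gripper's body (75 mm by 177 mm) begins 78 mm behind the grasp point.
Start: joints at [1.212, 0.417, -0.01, 1.614, 0.005, 1.111, -0.053], TCP at [194.698, -593.878, 205.425] pointing down, gripper open.
Joint ranges: [-2.81, 2.81], [-0.39, 2.02], [-1.27, 1.25], [0.06, 2.57], [-1.19, 4.33], [0.19, 2], [-2.82, 2.82]. Speed limits (rad/s): [1.89, 1.89, 2.39, 2.39, 3.01, 3.01, 3.01].

### API

Orientations are given as a unit quaternion [w, x, y, z].
In Python, from bench import read_state, read_camera, get_calibration, finish_job, masks_of, mark_of gives the robot as it stands.
- The arm moves only by the tool jog_arm, never from a script. Its arguments are lists of equal length, an entry for each row: "xyz": the shift along the tool's x, y, z each as a share of 0.5 m, from -1 to 1, a list of three; "turn": the turn about the tool's z as a share of 0.5 rad, from -1 to 1. A call has 1 to 8 rows; each row is the pose to reach, as a shift and turn from the pose commanded when the call began, along the tool's axes at that moment; what a row does not reach only later rows make up. A row lasts 1/12 s, in which the tool goes at most 41.7 mm and 7.16 degrees, less where a joint would pass 70% of its speed; a pose out of reach is approached as far as the arm can. A call with a number of a shift or a turn outside -1 to 1 is refused whole. A call with a gripper value outside its range is refused whole. "fingers" is the opening, from -1 (shut) to 1 (fully open), set as the call begins (left out, the last holds). The fingers move at their own pace and stop on an object; the grip force is fixed at half the most. Time passes only in rows, so rows that repeat a pose let the fingers close. It gives the time, the measured TCP pose, the force and the opening at its end, in the units of the state.
- read_state(): the state, without advancing time (a new reading comes with each control period).
- read_camera(name): name is "side" or "top"; returns (picture, depth): 400x640x3 uint8, blue, green, red; 400x640 float32, mm along the optical axis (not along the pixel's ray), 0 where there is no reading.
- get_calibration(name): a dict with "mtx" (3x3 intrinsics, pixels), "eye" and "rotation" of the camera in the world. Camera axes: x right, y down, z forward; pixel columns grow to the right and rows downward; lengths in mm; the calibration is good to about 2 mm. A picture is of the moment at which its call begins. get_calibration takes no time and is no camera call.
- finish_job(): hands the job in, once; it reports no verdict.
Trained networks look in the newest picture that a camera, given by its name, has taken for a name from the list of things; names that differ only in an ending like _2 or _b are one class to them, and where a whole thing is asked for, a point or a joint stands for the part that bears it (a point fixed in the world has none). Each returns a list of dicts, best first, with "score" (0 to 1); they miss things now and then, are a little off and sometimes report something else, mostly with a low value. They report only what shows in the picture. A call takes as long as a camera call. They do not tell look-alikes from the thing itself.
- masks_of(camera, name): "pixels" (400x640 bool, what is visible of it) and "pixel" ([column, row] in pixels, amid what is visible of it).
- mark_of(camera, name): "pixel" ([column, row] in pixels: a listed point, or the origin of a listed thing).
The state is a dict: "clock": time; "joint_positions": joint angles; "qd": joint speeds; "effort": joint torques, N m; "tcp_pos": TCP position; "ee_rot": TCP orientation; "force": force on the tool from outside, world axes, zero at the start; "torque": the same for the moment, N m; "opening": opening from 0.0 (shut) to 1.0 (fully open).
Only numpy, scipy, OpenCV 4.12 (cv2) and the standard library are available. Lean on these libraries where they do the work, as an engineer would, in place of code of your own. Each camera call takes 0.05 s, during which the arm holds its last target. There are 200 camera calls.

## Working session

There is one attempt and no reset: what is moved stays moved. The work goes in short steps, Python scripts to look and compute and a tool call to move; the robot and the scene stay as the last step left them, time stands still between calls to the robot, and variables do not carry over. Pictures are saved under pics/ and viewed, on a budget of 10 in all, crops included, one or two more only if the job needs it, and the job is handed in when it is done.

Besides the shell and the picture viewer there is one more tool, called after "Call:" by a JSON object that holds its "method" and its "body". jog_arm: Moves the arm, as the interface text tells. Its arguments: {"type":"object","properties":{"xyz":{"type":"array"},"turn":{"type":"array"},"fingers":{"type":"number"}},"required":["xyz","turn"]}

```bash
mkdir -p pics
cat > h.py <<'E'
import numpy as np,cv2
from bench import *
def ray(cam,px):
    c=get_calibration(cam);K=np.array(c["mtx"]);R=np.array(c["rotation"]);return np.array(c["eye"]).ravel(),R@np.linalg.inv(K)@np.array([px[0],px[1],1.])
def atdepth(cam,px,d): e,r=ray(cam,px);return e+r*d
def atz(cam,px,z): e,r=ray(cam,px);return e+r*(z-e[2])/r[2]
def proj(cam,p):
    c=get_calibration(cam);v=np.array(c["mtx"])@(np.array(c["rotation"]).T@(np.array(p)-np.array(c["eye"]).ravel()));return v[:2]/v[2]
E
python3 - <<'E'
from h import *
np.set_printoptions(precision=1,suppress=True)
s=read_state();print(s["tcp_pos"],s["ee_rot"],s["clock"],s["opening"])
for cam in("side","top"):
    im,d=read_camera(cam);cv2.imwrite(f"pics/{cam}0.png",im)
    c=get_calibration(cam);print(cam,c["eye"],np.array(c["rotation"]).tolist())
    for n in("shuttle_grip","home_mark","tag_top","grip_bar","lever_hinge","press","spool","oil","wax"):
        for m in mark_of(cam,n)[:3]:
            p=m["pixel"];z={"shuttle_grip":108,"home_mark":108,"tag_top":78,"grip_bar":66,"lever_hinge":26}.get(n,0)
            print(n,np.round(m["score"],2),np.array(p),atz(cam,p,z))
E
```

```text
[ 194.6 -593.5  204.8] [-0.   1.   0.2 -0. ] 0.0 1.002313057173443
side [206.8 668.2 975.5] [0.06890458767957397, -0.22037180470809137, 0.917677216697363, -0.32335267347122354]Traceback (most recent call last):
  File "<stdin>", line 10, in <module>
  File "h.py", line 6, in atz
    def atz(cam,px,z): e,r=ray(cam,px);return e+r*(z-e[2])/r[2]
                           ~~~^^^^^^^^
  File "h.py", line 4, in ray
    c=get_calibration(cam);K=np.array(c["mtx"]);R=np.array(c["rotation"]);return np.array(c["eye"]).ravel(),R@np.linalg.inv(K)@np.array([px[0],px[1],1.])
                                                                                                            ~^~~~~~~~~~~~~~~~~
ValueError: matmul: Input operand 1 has a mismatch in its core dimension 0, with gufunc signature (n?,k),(k,m?)->(n?,m?) (size 3 is different from 4)
```

```bash
sed -i 's/np.array(c\["rotation"\])/rot(c["rotation"])/g; 2a from scipy.spatial.transform import Rotation\ndef rot(q): return Rotation.from_quat(np.array(q),scalar_first=True).as_matrix()' h.py
python3 - <<'E'
from h import *
np.set_printoptions(precision=1,suppress=True)
for cam in("side","top"):
    im,d=read_camera(cam);cv2.imwrite(f"pics/{cam}0.png",im)
    c=get_calibration(cam);print(cam,c["eye"]);print(rot(c["rotation"]))
    for n in("shuttle_grip","home_mark","tag_top","grip_bar","lever_hinge","press","die","spool","oil","wax"):
        for m in mark_of(cam,n)[:3]:
            p=m["pixel"];z={"shuttle_grip":108,"home_mark":108,"tag_top":78,"grip_bar":66,"lever_hinge":26,"die":88}.get(n,0)
            print(n,np.round(m["score"],2),np.array(p),atz(cam,p,z))
E
```

```text
side [206.8 668.2 975.5]
[[-0.9 -0.4  0.3]
 [-0.4  0.7 -0.6]
 [ 0.  -0.6 -0.8]]
shuttle_grip 0.93 [482.2 167.6] [ 203.  -245.6  108. ]
shuttle_grip 0.75 [205.2 184.1] [766.9 107.6 108. ]
shuttle_grip 0.57 [367.8 159.8] [ 460.4 -140.8  108. ]
home_mark 0.75 [329.3 150.1] [ 558.6 -127.1  108. ]
tag_top 0.88 [440.5 183.2] [ 280.3 -178.2   78. ]
tag_top 0.69 [322.6 156.5] [ 575.9 -126.1   78. ]
tag_top 0.57 [202.4 221.2] [727.5 183.7  78. ]
grip_bar 0.82 [329.7 217.8] [478.3  33.4  66. ]
lever_hinge 0.56 [275.6 214.1] [612.4  56.   26. ]
press 0.68 [290.5 169.7] [ 662.9 -110.6    0. ]
die 0.41 [286.6 144.8] [ 672.3 -111.8   88. ]
die 0.19 [364.4 160.6] [ 472.7 -152.9   88. ]
spool 0.77 [379.4 137.8] [ 496.6 -337.4    0. ]
oil 0.97 [329.9 125.3] [ 645.4 -318.9    0. ]
oil 0.45 [288.4 144. ] [ 715.5 -194.3    0. ]
wax 0.77 [233.3 275.4] [621.4 236.6   0. ]
top [ 288.7   24.2 1120.3]
[[ 0.  -1.   0.2]
 [-1.  -0.   0. ]
 [-0.  -0.2 -1. ]]
shuttle_grip 0.7 [450.9 329.3] [ 197.9 -281.2  108. ]
shuttle_grip 0.61 [298.4  88.2] [783.9  69.4 108. ]
home_mark 0.82 [375.  174.5] [ 558.4 -119.   108. ]
tag_top 0.85 [265.4 110.8] [735.7 155.3  78. ]
tag_top 0.63 [417.6 299.1] [ 263.3 -216.    78. ]
tag_top 0.61 [367.5 149. ] [ 633.  -105.9   78. ]
grip_bar 0.65 [309.1 218.6] [456.3  41.   66. ]
press 0.73 [362.6 147.4] [ 663.3 -102.4    0. ]
spool 0.62 [453.8 205.9] [ 501.9 -340.2    0. ]
oil 0.76 [436.7 154.5] [ 643.5 -302.6    0. ]
oil 0.26 [373.5 172.8] [ 591.9 -130.3    0. ]
wax 0.57 [239.3 156.6] [636.5 232.6   0. ]
wax 0.16 [311.8 219.5] [464.4  34.9   0. ]
```

View pics/side0.png

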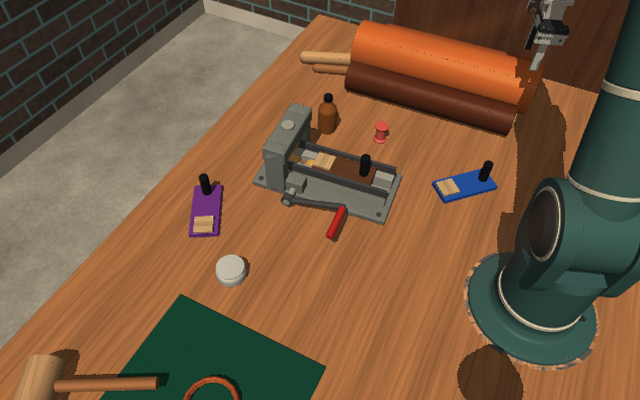

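View pics/top0.png

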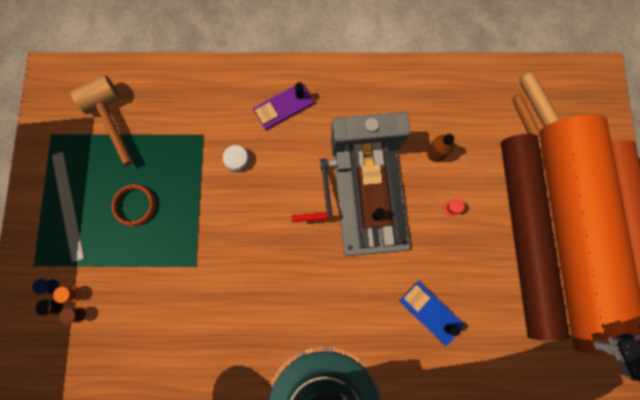

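```bash
cat >> h.py <<'E'
def cloud(cam):
    im,d=read_camera(cam);c=get_calibration(cam);v,u=np.mgrid[:400,:640]
    P=np.stack([u,v,np.ones_like(u)],-1)@np.linalg.inv(np.array(c["mtx"])).T*d[...,None]
    return im,d,P@rot(c["rotation"]).T+np.array(c["eye"]).ravel()
E
python3 - <<'E'
from h import *
np.set_printoptions(precision=1,suppress=True)
for cam in("top","side"):
    im,d,P=cloud(cam)
    roi=(d>0)&(P[...,0]>350)&(P[...,0]<760)&(P[...,1]>-240)&(P[...,1]<100)
    hd=roi&(abs(P[...,2]-156)<5)&(P[...,0]>560)
    r=cv2.minAreaRect(P[hd][:,:2].astype(np.float32));print(cam,"head",hd.sum(),r, np.median(P[hd],0))
    bs=im.astype(int);red=roi&(bs[...,2]>110)&(bs[...,1]<50)&(bs[...,0]<60)&(P[...,2]>35)
    print("red",red.sum(),cv2.minAreaRect(P[red][:,:2].astype(np.float32)),P[red].mean(0))
    blk=roi&(bs.max(-1)<45)&(P[...,2]>85)&(P[...,0]<580)
    print("blk",blk.sum(),P[blk].mean(0)); t=blk&(P[...,2]>124); print("top",t.sum(),P[t].mean(0))
    print("bench z",np.median(P[roi][:,2][P[roi][:,2]<12]))
im,_=read_camera("side");cv2.imwrite("pics/c.png",cv2.resize(im[90:250,240:420],None,fx=3,fy=3,interpolation=cv2.INTER_CUBIC))
E
```

```text
top head 1639 ((665.5589599609375, -104.9720687866211), (61.0184326171875, 180.1722869873047), 5.357165813446045) [ 663.4 -103.2  156.5]
red 222 ((459.99237060546875, 39.76877975463867), (15.275193214416504, 87.71994018554688), 6.620881080627441) [459.8  39.1  73. ]
blk 96 [ 459.4 -122.4  122.7]
top 68 [ 461.3 -123.7  129.6]
bench z 0.6311144767638552
side head 1133 ((665.1163940429688, -106.2946548461914), (60.275455474853516, 182.5227508544922), 5.74045991897583) [662.1 -92.3 155.9]
red 227 ((461.23138427734375, 38.212928771972656), (15.73701286315918, 93.94525146484375), 5.470198154449463) [459.9  42.6  72. ]
blk 163 [ 460.9 -120.3  114.1]
top 62 [ 462.3 -123.7  129. ]
bench z -0.18314448097743252
```

View pics/c.png

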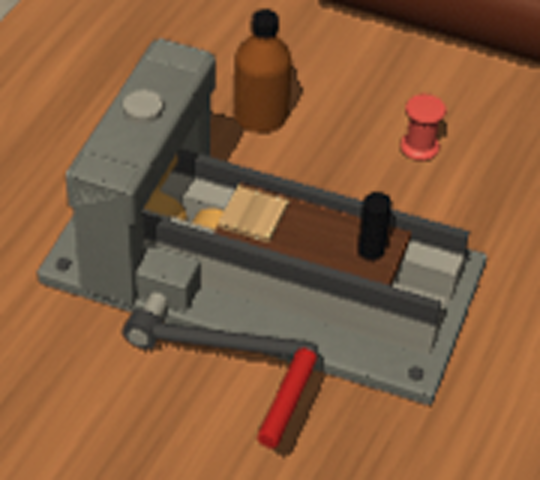

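```bash
cat >> h.py <<'E'
YAW=0.095; O=np.array([665.4,-105.6,0])
def press(x,y,z): c,s=np.cos(YAW),np.sin(YAW);return O+[c*x-s*y,s*x+c*y,z]
def inpress(p): c,s=np.cos(YAW),np.sin(YAW);q=np.array(p)-O;return np.array([c*q[0]+s*q[1],-s*q[0]+c*q[1],q[2]])
def go(p,xdir=None):
    s=read_state();R=rot(s["ee_rot"]);t=R.T@(np.array(p)-s["tcp_pos"])/500
    a=np.arctan2(R[1,0],R[0,0]);print("tcp",np.round(s["tcp_pos"],1),"press",np.round(inpress(s["tcp_pos"]),1),"t",round(s["clock"],2),"xang",round(a,3),"tilt",np.round(R[:,2],3),"F",np.round(s["force"],1),"open",round(s["opening"],2))
    print("to",np.round(p,1),"xyz",np.round(t,4),"turn",None if xdir is None else np.round(-((xdir-a+np.pi)%(2*np.pi)-np.pi)/.5,3))
E
python3 -c "
from h import *
p=press(-204.7,1,0);go([p[0],p[1],205],YAW)"
```

```text
tcp [ 194.7 -593.9  205.4] press [-514.9 -441.4  205.4] t 1.35 xang 0.317 tilt [-0.  0. -1.] F [0.5 0.4 0.6] open 1.0
to [ 461.5 -124.   205. ] xyz [ 0.7999 -0.7267  0.0009] turn 0.444
```

Candidates for the knob in the side view:
- (365,160): on the brown slab between the rails. This is the one.
- (482,168): on the blue slab, a decoy.
- (205,184): on the purple slab, a decoy.

The crop shows the brown one in the press. The red bar is at about (338,222).

Call:
{"method": "jog_arm", "body": {"xyz": [[0.8, -0.727, 0], [0.8, -0.727, 0], [0.8, -0.727, 0], [0.8, -0.727, 0], [0.8, -0.727, 0], [0.8, -0.727, 0], [0.8, -0.727, 0], [0.8, -0.727, 0]], "turn": [0.444, 0.444, 0.444, 0.444, 0.444, 0.444, 0.444, 0.444], "fingers": 1}}

```text
clock: 2.02
tcp_pos: [359.9, -302.2, 205.7]
ee_rot: [0.0, 0.999, 0.047, 0.0]
force: [0.3, -0.7, 0.5]
opening: 1.0
```

```bash
python3 -c "
from h import *
p=press(-204.7,1,0);go([p[0],p[1],205],YAW)"
```

```text
tcp [ 359.9 -302.2  205.7] press [-322.8 -166.7  205.7] t 2.02 xang 0.095 tilt [ 0.    -0.001 -1.   ] F [ 0.3 -0.7  0.5] open 1.0
to [ 461.5 -124.   205. ] xyz [ 0.2361 -0.3355  0.0013] turn -0.001
```

Call:
{"method": "jog_arm", "body": {"xyz": [[0.23, -0.33, 0], [0.23, -0.33, 0], [0.23, -0.33, 0], [0.23, -0.33, 0], [0.23, -0.33, 0], [0.23, -0.33, 0], [0.23, -0.33, 0], [0.23, -0.33, 0]], "turn": [0, 0, 0, 0, 0, 0, 0, 0]}}

```text
clock: 2.68
tcp_pos: [457.9, -129.4, 205.4]
ee_rot: [0.0, 0.999, 0.047, -0.0]
force: [-0.6, -0.5, -0.1]
opening: 0.999
```

Run:
```python
from h import *
im,_=read_camera("side");cv2.imwrite("pics/c2.png",cv2.resize(im[60:250,240:440],None,fx=3,fy=3))
for m in mark_of("side","shuttle_grip")[:3]: print(m, atz("side",m["pixel"],108))
p=press(-204.7,1,0);go([p[0],p[1],89],YAW)
```

```text
{'pixel': [365.2, 158.8], 'score': 0.76} [ 467.38311889 -140.93846867  108.        ]
{'pixel': [208.4, 182.7], 'score': 0.72} [762.74993008 100.60963047 108.        ]
{'pixel': [485.4, 168.2], 'score': 0.58} [ 195.57216973 -247.23831921  108.        ]
tcp [ 457.7 -130.   205.4] press [-209.1   -4.6  205.4] t 2.78 xang 0.093 tilt [-0. -0. -1.] F [ 0.2  0.  -0.3] open 1.0
to [ 461.5 -124.    89. ] xyz [ 0.0088 -0.0112  0.2329] turn -0.004
```

View pics/c2.png

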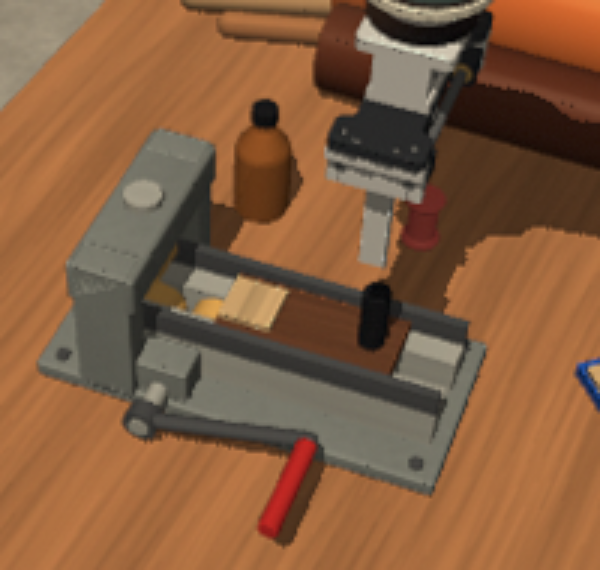

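The gripper is above the brown slab's knob at crop (375,315) and clear of everything. Descending.

Call:
{"method": "jog_arm", "body": {"xyz": [[0.009, -0.011, 0.06], [0.009, -0.011, 0.12], [0.009, -0.011, 0.18], [0.009, -0.011, 0.23], [0.009, -0.011, 0.23], [0.009, -0.011, 0.23], [0.009, -0.011, 0.23]], "turn": [0, 0, 0, 0, 0, 0, 0]}}

```text
clock: 3.37
tcp_pos: [462.7, -123.6, 91.8]
ee_rot: [0.0, 0.999, 0.047, 0.001]
force: [1.4, 0.3, 0.6]
opening: 1.001
```

Call:
{"method": "jog_arm", "body": {"xyz": [[0, 0, 0], [0, 0, 0], [0, 0, 0], [0, 0, 0], [0, 0, 0], [0, 0, 0], [0, 0, 0], [0, 0, 0]], "turn": [0, 0, 0, 0, 0, 0, 0, 0], "fingers": -1}}

```text
clock: 4.03
tcp_pos: [462.1, -122.9, 90.4]
ee_rot: [-0.0, 0.999, 0.047, -0.0]
force: [-0.2, -0.3, 0.4]
opening: 0.469
```

Run:
```python
from h import *
p=press(-105,0,90);go(p,YAW)
```

```text
tcp [ 462.1 -122.9   90.4] press [-204.     2.    90.4] t 4.03 xang 0.095 tilt [-0.  0. -1.] F [-0.2 -0.3  0.4] open 0.47
to [ 560.9 -115.6   90. ] xyz [0.1981 0.004  0.0008] turn -0.0
```

Call:
{"method": "jog_arm", "body": {"xyz": [[0, 0, 0], [0, 0, 0], [0, 0, 0], [0, 0, 0], [0, 0, 0], [0, 0, 0], [0, 0, 0], [0, 0, 0]], "turn": [0, 0, 0, 0, 0, 0, 0, 0], "fingers": -1}}

```text
clock: 4.7
tcp_pos: [462.9, -125.5, 91.0]
ee_rot: [0.001, 0.999, 0.046, 0.001]
force: [2.4, -15.3, 2.6]
opening: 0.252
```

Gripped at about 24 mm, which matches the knob. Slide it along the rails, and ease the sideways force of 15 N.

Call:
{"method": "jog_arm", "body": {"xyz": [[0.02, 0.005, 0], [0.05, 0.005, 0], [0.08, 0.005, 0], [0.11, 0.005, 0], [0.14, 0.005, 0], [0.16, 0.005, 0], [0.18, 0.005, 0], [0.18, 0.005, 0]], "turn": [0, 0, 0, 0, 0, 0, 0, 0]}}

```text
clock: 5.37
tcp_pos: [553.0, -117.4, 90.5]
ee_rot: [0.0, 0.999, 0.047, 0.0]
force: [4.6, -2.1, 0.8]
opening: 0.252
```

Run:
```python
from h import *
p=press(-105,0,90);go(p,YAW)
```

```text
tcp [ 553.  -117.4   90.5] press [-113.    -1.1   90.5] t 5.37 xang 0.094 tilt [ 0.    -0.001 -1.   ] F [ 4.6 -2.1  0.8] open 0.25
to [ 560.9 -115.6   90. ] xyz [ 0.016  -0.0022  0.0011] turn -0.001
```

Call:
{"method": "jog_arm", "body": {"xyz": [[0.006, -0.001, 0], [0.012, -0.001, 0], [0.016, -0.001, 0], [0.016, -0.001, 0]], "turn": [0, 0, 0, 0]}}

```text
clock: 5.7
tcp_pos: [558.9, -116.9, 90.5]
ee_rot: [0.001, 0.999, 0.047, -0.001]
force: [-9.1, -5.9, 10.1]
opening: 0.253
```

Call:
{"method": "jog_arm", "body": {"xyz": [[0.003, 0, 0], [0.006, 0, 0], [0.009, 0, 0], [0.012, 0, 0], [0.012, 0, 0], [0.012, 0, 0]], "turn": [0, 0, 0, 0, 0, 0]}}

```text
clock: 6.2
tcp_pos: [563.0, -116.6, 90.0]
ee_rot: [0.001, 0.999, 0.047, -0.003]
force: [-19.0, -6.6, 14.0]
opening: 0.249
```

Run:
```python
from h import *
p=press(-105,0,90);go(p,YAW)
```

```text
tcp [ 563.  -116.6   90. ] press [-103.    -1.3   90. ] t 6.2 xang 0.093 tilt [-0.006 -0.001 -1.   ] F [-19.   -6.6  14. ] open 0.25
to [ 560.9 -115.6   90. ] xyz [-0.0041 -0.0025  0.    ] turn -0.004
```

Contact with the stop at 19 N. Release, then rise.

Call:
{"method": "jog_arm", "body": {"xyz": [[0, 0, 0], [0, 0, 0], [0, 0, 0], [0, 0, 0], [0, 0, 0], [0, 0, 0]], "turn": [0, 0, 0, 0, 0, 0], "fingers": 0.3}}

```text
clock: 6.7
tcp_pos: [565.9, -115.0, 90.4]
ee_rot: [-0.0, 0.999, 0.047, 0.0]
force: [-0.7, 0.9, 0.3]
opening: 0.631
```

Call:
{"method": "jog_arm", "body": {"xyz": [[0, 0, -0.05], [0, 0, -0.1], [0, 0, -0.18], [0, 0, -0.22], [0, 0, -0.22], [0, 0, -0.22]], "turn": [0, 0, 0, 0, 0, 0]}}

```text
clock: 7.2
tcp_pos: [566.3, -115.2, 201.4]
ee_rot: [0.0, 0.999, 0.047, 0.001]
force: [0.7, 0.1, -1.5]
opening: 0.656
```

Run:
```python
from h import *
np.set_printoptions(precision=1,suppress=True)
for cam in("side","top"):
    im,d,P=cloud(cam)
    bs=im.astype(int);roi=(d>0)&(P[...,0]>520)&(P[...,0]<600)&(abs(P[...,1]+115)<40)&(P[...,2]<140)
    t=roi&(bs.max(-1)<45)&(P[...,2]>122)
    print(t.sum(), t.any() and inpress(P[t].mean(0)),t.any() and inpress([*(P[t].max(0)+P[t].min(0))[:2]/2,0]))
    if cam=="side": cv2.imwrite("pics/c3.png",cv2.resize(im[60:250,240:440],None,fx=3,fy=3))
for m in mark_of("side","tag_top"): print(m["score"],m["pixel"],inpress(atz("side",m["pixel"],78)))
p=press(-190.,165,205);go(p,YAW+np.pi/2)
print(read_state()["joint_positions"])
```

```text
68 [-105.9    2.8  128.4] [-105.     0.3    0. ]
63 [-107.3    2.7  129.8] [-106.4    2.7    0. ]
0.92 [440.8, 185.9] [-392.8  -27.4   78. ]
0.79 [204.3, 223.9] [ 81.5 287.2  78. ]
0.62 [288.8, 149.0] [-0.7 -4.2 78. ]
tcp [ 565.3 -115.   199.3] press [-100.6    0.1  199.3] t 7.35 xang 0.095 tilt [-0.  0. -1.] F [-0.2  0.4 -0.3] open 0.65
to [460.6  40.6 205. ] xyz [-0.2 -0.3 -0. ] turn -3.142
[ 0.4  0.4 -0.3  1.7  0.1  1.1 -1.4]
```

View pics/c3.png

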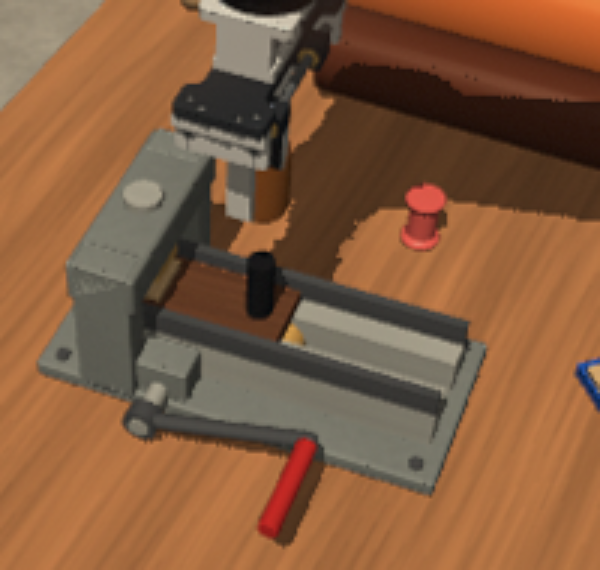

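The knob sits at press x of about -106, so the shuttle is home. The picture shows it in front of the head at crop (260,285), the tag hidden under the head, and the lever still down. Next I move to the bar and turn the gripper 90°.

Call:
{"method": "jog_arm", "body": {"xyz": [[-0.18, -0.33, 0], [-0.18, -0.33, 0], [-0.18, -0.33, 0], [-0.18, -0.33, 0], [-0.18, -0.33, 0], [-0.18, -0.33, 0], [-0.18, -0.33, 0]], "turn": [-1, -1, -1, -1, -1, -1, -1], "fingers": 1}}

```text
clock: 7.93
tcp_pos: [460.0, 41.2, 200.0]
ee_rot: [-0.0, 0.956, 0.294, -0.0]
force: [-0.2, 0.1, -1.6]
opening: 0.997
```

Call:
{"method": "jog_arm", "body": {"xyz": [[0, 0, 0], [0, 0, 0], [0, 0, 0], [0, 0, 0], [0, 0, 0]], "turn": [-1, -1, -1, -1, -1]}}

```text
clock: 8.35
tcp_pos: [460.9, 39.6, 199.8]
ee_rot: [-0.001, 0.853, 0.523, -0.0]
force: [0.2, 0.5, 0.1]
opening: 0.995
```

Call:
{"method": "jog_arm", "body": {"xyz": [[0, 0, 0], [0, 0, 0], [0, 0, 0], [0, 0, 0], [0, 0, 0]], "turn": [-1, -1, -1, -1, -1]}}

```text
clock: 8.77
tcp_pos: [460.8, 39.9, 200.0]
ee_rot: [-0.0, 0.698, 0.716, -0.0]
force: [0.8, -0.8, 0.4]
opening: 1.001
```

Run:
```python
from h import *
p=press(-190.,165,205);go(p,YAW+np.pi/2)
p=press(-190.,165,47);go(p,YAW+np.pi/2)
```

```text
tcp [460.8  39.9 200. ] press [-189.9  164.3  200. ] t 8.77 xang 1.596 tilt [-0.001  0.    -1.   ] F [ 0.8 -0.8  0.4] open 1.0
to [460.6  40.6 205. ] xyz [ 0.0014 -0.0004 -0.01  ] turn -0.14
tcp [460.8  39.9 200. ] press [-189.9  164.3  200. ] t 8.77 xang 1.596 tilt [-0.001  0.    -1.   ] F [ 0.8 -0.8  0.4] open 1.0
to [460.6  40.6  47. ] xyz [ 1.30e-03 -1.00e-04  3.06e-01] turn -0.14
```

Call:
{"method": "jog_arm", "body": {"xyz": [[0.001, 0, 0.07], [0.001, 0, 0.14], [0.001, 0, 0.21], [0.001, 0, 0.26], [0.001, 0, 0.29], [0.001, 0, 0.305], [0.001, 0, 0.305], [0.001, 0, 0.305]], "turn": [-0.14, -0.14, -0.14, -0.14, -0.14, -0.14, -0.14, -0.14]}}

```text
clock: 9.43
tcp_pos: [460.9, 41.1, 48.3]
ee_rot: [-0.0, 0.674, 0.738, 0.0]
force: [0.3, 1.2, 0.1]
opening: 1.003
```

Call:
{"method": "jog_arm", "body": {"xyz": [[0, 0, 0], [0, 0, 0], [0, 0, 0], [0, 0, 0], [0, 0, 0], [0, 0, 0], [0, 0, 0], [0, 0, 0]], "turn": [0, 0, 0, 0, 0, 0, 0, 0], "fingers": -1}}

```text
clock: 10.1
tcp_pos: [460.6, 41.1, 48.0]
ee_rot: [-0.0, 0.673, 0.74, 0.0]
force: [0.4, 0.1, 0.2]
opening: 0.471
```

Call:
{"method": "jog_arm", "body": {"xyz": [[0, 0, 0], [0, 0, 0], [0, 0, 0], [0, 0, 0], [0, 0, 0], [0, 0, 0], [0, 0, 0], [0, 0, 0]], "turn": [0, 0, 0, 0, 0, 0, 0, 0]}}

```text
clock: 10.77
tcp_pos: [460.6, 41.1, 48.0]
ee_rot: [-0.0, 0.673, 0.74, 0.0]
force: [0.4, 0.4, -0.1]
opening: 0.184
```

Run:
```python
from h import *
im,_=read_camera("side");cv2.imwrite("pics/c4.png",cv2.resize(im[60:250,240:440],None,fx=3,fy=3))
go(press(-189.5,165,47),YAW+np.pi/2)
```

```text
tcp [460.7  41.1  48. ] press [-189.9  165.5   48. ] t 10.82 xang 1.665 tilt [ 0.  0. -1.] F [ 1.4 -0.4  0.2] open 0.18
to [461.1  40.7  47. ] xyz [-0.001   0.0008  0.002 ] turn -0.002
```

View pics/c4.png

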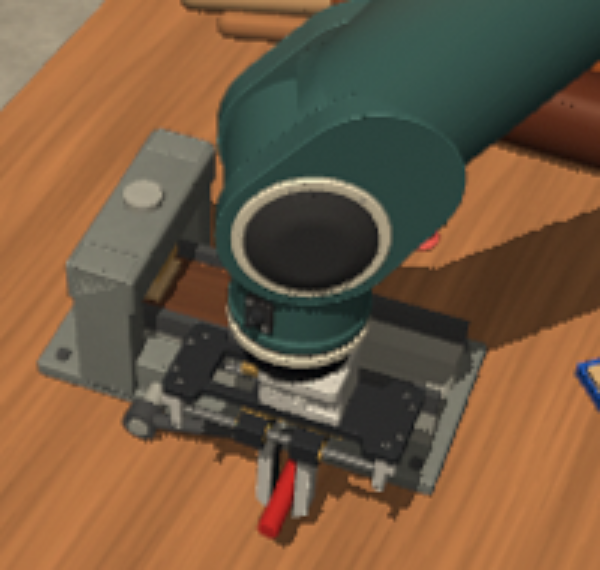

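Call:
{"method": "jog_arm", "body": {"xyz": [[0, 0.004, -0.014], [0, 0.009, -0.028], [0, 0.015, -0.042], [0, 0.022, -0.056], [0, 0.029, -0.069], [0, 0.037, -0.082], [0, 0.037, -0.082], [0, 0.037, -0.082]], "turn": [0, 0, 0, 0, 0, 0, 0, 0]}}

```text
clock: 11.48
tcp_pos: [478.9, 42.8, 89.1]
ee_rot: [-0.0, 0.673, 0.74, -0.0]
force: [-1.9, 1.0, -2.6]
opening: 0.181
```

Run:
```python
from h import *
im,d,P=cloud("side")
q=P-O;c,s=np.cos(YAW),np.sin(YAW);bs=im.astype(int)
t=(d>0)&(bs.max(-1)<45)&(P[...,2]>122)&(P[...,2]<140)&(P[...,0]>500)&(P[...,0]<600)&(abs(P[...,1]+115)<40);print(t.sum(),t.any() and inpress(P[t].mean(0)))
for z in(.3,1.3): go(press(-45-150*np.sin(1.3-z),165.5,26+150*np.cos(1.3-z)-18),YAW+np.pi/2)
```

```text
0 False
tcp [478.7  42.9  88.8] press [-171.8  165.5   88.8] t 11.53 xang 1.665 tilt [-0.001 -0.    -1.   ] F [-1.8  1.5 -1.4] open 0.18
to [479.3  42.9  89. ] xyz [-0.      0.0011 -0.0005] turn -0.002
tcp [478.7  42.9  88.8] press [-171.8  165.5   88.8] t 11.53 xang 1.665 tilt [-0.001 -0.    -1.   ] F [-1.8  1.5 -1.4] open 0.18
to [604.9  54.9 158. ] xyz [ 2.000e-04  2.535e-01 -1.385e-01] turn -0.002
```

Call:
{"method": "jog_arm", "body": {"xyz": [[0, 0.008, -0.012], [0, 0.017, -0.024], [0, 0.037, -0.047], [0, 0.059, -0.067], [0, 0.083, -0.085], [0, 0.108, -0.101], [0, 0.108, -0.101], [0, 0.108, -0.101]], "turn": [0, 0, 0, 0, 0, 0, 0, 0]}}

```text
clock: 12.2
tcp_pos: [532.9, 48.1, 139.7]
ee_rot: [-0.0, 0.673, 0.74, 0.0]
force: [-3.8, 0.8, 1.0]
opening: 0.183
```

Run:
```python
from h import *
for z in(.8,1.3): go(press(-45-150*np.sin(1.3-z),165.5,26+150*np.cos(1.3-z)-18),YAW+np.pi/2)
```

```text
tcp [532.9  48.1 139.7] press [-117.3  165.6  139.7] t 12.2 xang 1.665 tilt [-0.  0. -1.] F [-3.8  0.8  1. ] open 0.18
to [533.3  48.1 139.6] xyz [-0.0002  0.0008  0.0001] turn -0.002
tcp [532.9  48.1 139.7] press [-117.3  165.6  139.7] t 12.2 xang 1.665 tilt [-0.  0. -1.] F [-3.8  0.8  1. ] open 0.18
to [604.9  54.9 158. ] xyz [-0.      0.1446 -0.0366] turn -0.002
```

Call:
{"method": "jog_arm", "body": {"xyz": [[0, 0.027, -0.013], [0, 0.055, -0.023], [0, 0.084, -0.031], [0, 0.114, -0.035], [0, 0.144, -0.037], [0, 0.144, -0.037], [0, 0.144, -0.037], [0, 0.144, -0.037]], "turn": [0, 0, 0, 0, 0, 0, 0, 0]}}

```text
clock: 12.87
tcp_pos: [604.0, 54.9, 158.1]
ee_rot: [0.0, 0.673, 0.74, 0.0]
force: [-0.5, 0.6, 4.4]
opening: 0.18
```

Run:
```python
from h import *
np.set_printoptions(precision=1,suppress=True)
for cam in("side","top"):
    im,d,P=cloud(cam);bs=im.astype(int)
    t=(d>0)&(bs.max(-1)<45)&(P[...,2]>135)&(P[...,2]<152)&(P[...,0]>520)&(P[...,0]<600)&(abs(P[...,1]+115)<40);print(cam,t.sum(),t.any() and inpress(P[t].mean(0)))
    cv2.imwrite(f"pics/{cam}5.png",cv2.resize(im[60:250,240:440],None,fx=3,fy=3))
go(press(-45,165.5,158),YAW+np.pi/2)
```

```text
side 67 [-106.     3.   141.8]
top 0 False
tcp [603.9  54.9 158.1] press [-46.  165.6 158.1] t 12.97 xang 1.665 tilt [ 0.  0. -1.] F [-1.6  2.6  3.8] open 0.18
to [604.9  54.9 158. ] xyz [-0.  0.  0.] turn -0.001
```

View pics/side5.png

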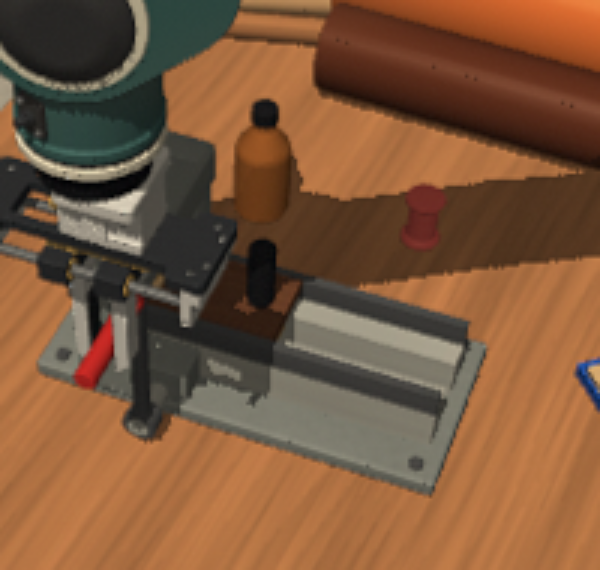

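View pics/top5.png

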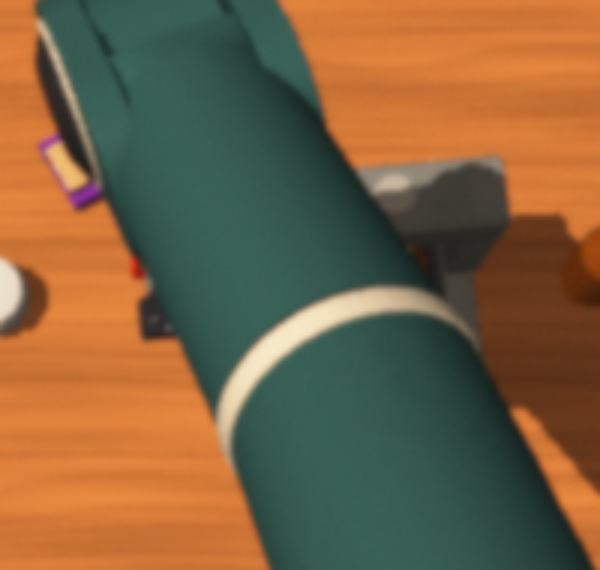

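The lever is upright with the bar between the fingers at crop (110,345). The knob rose 13.4 mm and stayed at x = -106. Settle briefly, then hand in.

Call:
{"method": "jog_arm", "body": {"xyz": [[0, 0.002, 0], [0, 0.002, 0], [0, 0.002, 0], [0, 0.002, 0], [0, 0.002, 0], [0, 0.002, 0]], "turn": [0, 0, 0, 0, 0, 0]}}

```text
clock: 13.47
tcp_pos: [604.9, 55.0, 158.1]
ee_rot: [-0.0, 0.673, 0.74, -0.0]
force: [-4.1, 0.8, 6.8]
opening: 0.182
```

Run:
```python
from h import *
go(press(-45,165.5,158),YAW+np.pi/2)
print(finish_job())
```

```text
tcp [604.9  55.  158.1] press [-44.9 165.6 158.1] t 13.47 xang 1.665 tilt [-0.  0. -1.] F [-4.1  0.8  6.8] open 0.18
to [604.9  54.9 158. ] xyz [-0.0002 -0.0001  0.0001] turn -0.002
the job is handed in; nothing more can be done
None
```

I slid the shuttle by its black knob until it met the back stop, then swung the red bar up to upright. I handed the job in at 13.5 s with the fingers still closed on the bar; no verdict was reported.

- **Shuttle:** with the lever still down, contact with the stop showed as about 19 N of push. After I let go, the knob measured at press x of about -106 to -107 mm (home is -105, the limit is -110).
- **Lever:** the gripper is within 1 mm of where it should be with the lever upright, and the opening of 0.18 (about 17 mm) fits the 18 mm bar. The arm was steady, with a small force of about 8 N at the tool.
- **Lift:** the knob rose 13.4 mm of the expected 14 mm and stayed at x = -106 mm. From that I infer the tag is above 90 mm and pressing the die; I could not see or measure either directly.
- **Bystanders:** the spool and bottle looked undisturbed in the last pictures. Only part of the tin was in view, but nothing went near it.
- **Disagreements:** the side camera's network mark for the knob was about 17 mm off in y from the depth measurement. I used depth, and the grasp bore it out. The last top view of the knob was blocked by the arm, so the final knob check rests on the side camera alone.

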